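# Draw the ready order cards down the rack

### The job

The green and the yellow orders are ready: draw the green order card out from under the wire shelf and down its sloping lane until it lies flat and square against the red stop, then do the same with the yellow one. Leave the white card where it lies and knock nothing over.

Things in the scene. Friction and masses are not known exactly. Their poses are not given: they have to be found in the camera images.
- bed: dark sloping metal bed of the fixed order rack; the lanes run sideways as the robot sees them, falling 18 degrees to its right. Origin on the sliding surface at the foot of the stop, mid-width; x up the slope (roughly the robot's left), y along the stop, z square to the surface. Three lanes centred at y = -106, 0, +106 mm, each 100 mm clear between ribs 6 mm wide, 8 mm high; which card is in which lane varies.
- stop (a point): middle of the top of the red end stop across the foot of all three lanes; it stands 12 mm above the sliding surface and is 6 mm thick, its face towards the cards at the bed's x = 0. Axes as the bed's.
- crest (a point): top of the slope, mid-width, on the sliding surface (the bed's x = 140 mm). Beyond it a level deck with the same ribs, 61 mm above the table, goes on for 150 mm. Axes: x level, along the lanes away from the stop, y along the stop, z up.
- valance (a point): middle of the lower edge of the steel valance along the front of the wire shelf over the deck: level along y, 88 mm above the deck, near face 45 mm beyond the crest, 24 mm tall, 5 mm thick, on posts 162 mm to either side. Over a card's near end an upright gripper would strike it: lean the gripper 30 to 45 degrees over the slope, fingers pointing down and in under the shelf.
- green_card (a point): green rigid order card lying flat on the deck, 110 mm long (x, along the lane) x 90 wide (y) x 4 thick, 60 g, white receipt strip on top. Site at its centre, 2 mm below its top; x points away from the stop, z up. The edge nearest the slope starts 8 to 18 mm beyond the crest, a little askew. Too wide to grip: press on top and draw it. Friction on the metal about 0.4: let go on the slope it may stay or slide on.
- yellow_card (a point): the yellow card, the same as the green one but yellow
- white_card (a point): the white card, same size; it stays where it is
- bag: brown paper carrier bag standing on the table on the right, 110 x 170 x 200 mm, handles 48 mm higher; origin at the centre of its underside
- sauce: amber sauce bottle with red cap, 52 mm across, 150 mm high, standing on the table on the right; origin at the centre of its underside
- tub: clear plastic bowl on the table on the left, 100 mm across, 60 mm high; origin at the centre of its underside
- pot_a_mid (a point): amber lidded sauce pot, 49 mm across, 35 mm high, standing on the solid strip at the back of the wire shelf; point half-way up
- pot_b_mid (a point): red lidded sauce pot, the same size, also on the strip; point half-way up
Mind the look-alikes: they are no part of the job. Of the things like the part that bears yellow_card, leave any that is brown; of the rest the smaller one is meant. Of the things that look like the part that bears green_card, the larger one is meant.

How it is judged:
By the outcome, as a careful person would: the job done as asked, in the order asked, and still so for the second after the job is handed in, with the robot touching nothing.
It also fails if it takes over 58 s, if anything falls off the work surface, if the arm or the gripper's body presses on something with over 40 N, if the wrist force passes 120 N, or if a joint passes its speed limit or range.

### The arm

A 6-joint arm with a two-finger parallel gripper is mounted at the origin on the work surface. World frame = base frame: x ahead of the robot, y to its left, z up, the work surface at z = 0. Lengths are in m, angles in rad, forces in N, time in s.
With the tool pointing down it reaches from about 0.3 to 0.775 m from the base axis. Payload 14.6 kg.
Tool frame: the origin (TCP) lies on the centre line of the jaws, within the pads' length; the fingertips stand 25 mm ahead of it and the grasp point (between the pads) lies 6 mm ahead of it (ctrl.tip_reach is the distance from the TCP to the fingertips, in m); z points along the fingers, y is the line along which they close (so a half turn about z gives the same grasp; the last joint's range is limited). The gripper opens to 94 mm and grips with 3 to 60 N. Pads are 16 mm wide; open, the fingers measure 119 mm over their backs; the gripper's body (75 mm by 177 mm) begins 78 mm behind the grasp point.
Start: joints at [1.111, 0.3, 1.521, -0, 1.321, -0.067], TCP at [0.211, 0.508, 0.23] pointing down, gripper open.
Joint ranges: [-3.03, 3.03], [-0.79, 2.21], [0.23, 2.52], [-1.04, 4.18], [0, 3.07], [-2.55, 2.55]. Speed limits (rad/s): [2.22, 2.22, 2.57, 3.14, 3.14, 3.14].

### API

Orientations are given as [roll, pitch, yaw] about the fixed x, y, z axes, in that order (R = Rz(yaw) Ry(pitch) Rx(roll)).
In Python, from station import ctrl gives the robot as it stands. The module is installed in compiled form; this text tells all that it offers.
- The arm moves only by the tool apply_moves, never from a script. Its argument "deltas" is a list of rows, each a list of 7 numbers: the closure in counts, from 0 (fully open) to 255 (shut), then the shift along the world's x, y, z in cm, then the turn, a rotation vector about the world's x, y, z in rad. In form: [[jaw, tx, ty, tz, ax, ay, az], ...]. A call has 1 to 10 rows; each row shifts and turns the commanded pose from where the row before left it; what a row does not reach is not made up. A row lasts 1/10 s, in which the tool goes at most 50 mm and 8.59 degrees, less where a joint would pass 70% of its speed; a pose out of reach is approached as far as the arm can. A call with a gripper value outside its range is refused whole. The fingers move at their own pace and stop on an object; "grip_force" is the grip in N (left out, the last holds). Time passes only in rows, so rows that do not move let the fingers close. It gives the time, the measured TCP pose, the force, the opening and the grip force at its end, in the units of the state.
- ctrl.get_obs(): the state, without advancing time (a new reading comes with each control period).
- ctrl.camera(name): name is "scene" or "top" or "wrist"; returns a dict with "img" (384x512x3 uint8, red, green, blue), "K" (3x3 intrinsics, pixels), "k1" (the pictures are not rectified: a ray, as slopes to the right and down, at radius r is drawn at 1 + k1 r^2 times it, then the intrinsics apply), "pose" (4x4, takes a point from camera to world coordinates); the wrist camera has in their place "hand_eye" (4x4, takes a point from camera to tool coordinates, whose origin is the TCP and whose axes are the flange's). Camera axes: x right, y up, looking along -z (the intrinsics and any distortion apply to the point x, -y, -z); pixel columns grow to the right and rows downward; lengths in m; the calibration is good to about 2 mm. A picture is of the moment at which its call begins: read the wrist's pose just before it. There is no depth.
- ctrl.hand_in(): hands the job in; it is judged then, once.
The state is a dict: "time_s": time; "qpos": joint angles; "joint_vel": joint speeds; "tau": joint torques, N m; "ee_pos": TCP position; "eef_rot": TCP orientation; "force": force on the tool from outside, world axes, zero at the start; "moment": the same for the moment, N m; "grip_width": finger opening in m; "grip_force": force on a finger pad.
Only numpy, scipy, OpenCV 4.12 (cv2) and the standard library are available. Lean on these libraries where they do the work, as an engineer would, in place of code of your own. Each camera call takes 0.05 s, during which the arm holds its last target. There are 200 camera calls.

## Working session

There is one attempt and no reset: what is moved stays moved. The work goes in short steps, Python scripts to look and compute and a tool call to move; the robot and the scene stay as the last step left them, time stands still between calls to the robot, and variables do not carry over. Pictures are saved under pics/ and viewed, at most 10 in all, crops included, and the job is handed in when it is done.

Besides the shell and the picture viewer there is one more tool, called after ">>>" as a command line: name --pt "numbers of a row" for each row, then --argument value for the rest. apply_moves: Moves the arm, as the interface text tells. Its arguments: {"type":"object","properties":{"deltas":{"type":"array"},"grip_force":{"type":"number"}},"required":["deltas"]}

```bash
mkdir -p pics; python3 - <<'E'
from station import ctrl
import cv2,numpy as np
o=ctrl.get_obs();print(o)
a=[]
for n in("scene","top"):
    c=ctrl.camera(n);np.savez(n+"0.npz",**c);print(n,c["K"],c["k1"],c["pose"]);cv2.imwrite(f"pics/{n}0.png",cv2.resize(c["img"][:,:,::-1],(768,576),interpolation=cv2.INTER_CUBIC))
E
```

```text
{'time_s': 0.0, 'qpos': array([ 1.11142732e+00,  3.00462991e-01,  1.52160470e+00, -2.20570259e-05,
        1.32071963e+00, -6.65895271e-02]), 'joint_vel': array([ 0.00137626, -0.00032846, -0.00077404,  0.00042565,  0.00013341,
        0.0002186 ]), 'tau': array([-9.87253079e-04, -5.31811702e+01, -3.52736807e+01,  7.07417889e-02,
        2.43889284e-02, -8.96769575e-05]), 'ee_pos': array([0.21040842, 0.50789236, 0.22988078]), 'eef_rot': array([-3.14039921e+00, -5.81765081e-05,  2.74881861e+00]), 'force': array([ 0.1990096 ,  0.63726873, -0.66078868]), 'moment': array([-0.06484437,  0.00482178, -0.01215826]), 'grip_force': 0.0, 'grip_width': 0.09439105657154868}
scene [[347.42790348   0.         259.45570923]
 [  0.         347.42790348 188.49817777]
 [  0.           0.           1.        ]] -0.09313776410145663 [[-0.61370175 -0.46918111  0.63501121  1.05395616]
 [ 0.78935488 -0.34728781  0.50627073  0.45538826]
 [-0.01700101  0.81194843  0.58348154  0.71407591]
 [ 0.          0.          0.          1.        ]]
top [[377.24437029   0.         257.50676906]
 [  0.         377.24437029 195.75061153]
 [  0.           0.           1.        ]] -0.022111888156097794 [[-0.00913426  0.9887732  -0.14914462  0.25289647]
 [-0.99995727 -0.00882039  0.0027658  -0.03547936]
 [ 0.00141923  0.14916351  0.98881152  1.34216148]
 [ 0.          0.          0.          1.        ]]
```

View pics/scene0.png

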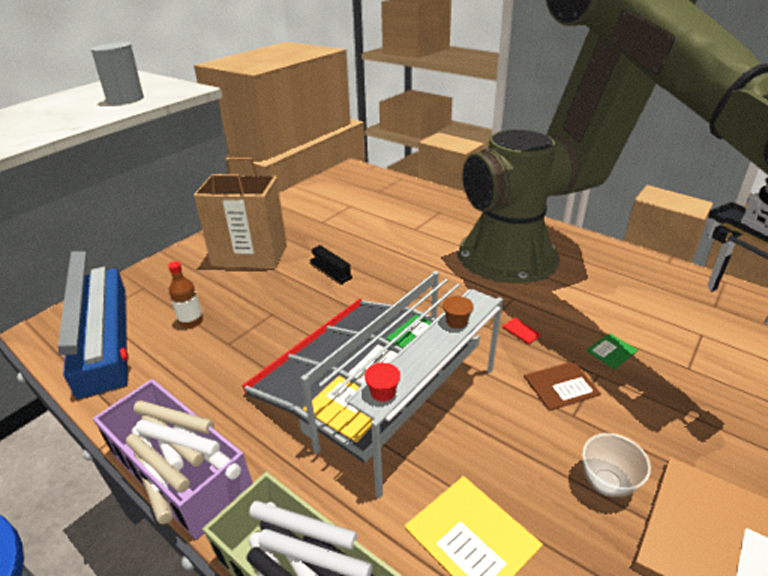

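View pics/top0.png

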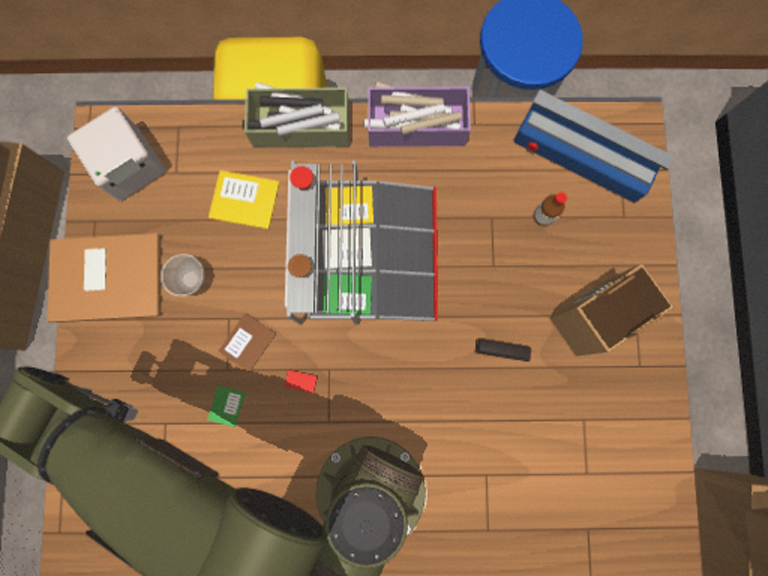

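Top view: the rack lanes run left–right in the picture, with the stop at column 436 (display). From the robot outwards the cards are green (350,295), white (350,248) and yellow (350,205). The look-alikes lie on the table: a small green card (227,405), a large yellow sheet (243,198) and a brown card (248,340). Next I measure and make the confirming crop.

```bash
cat > h.py <<'E'
import numpy as np,cv2
from station import ctrl
def ray(c,uv,pose=None):
    P=c["pose"] if pose is None else pose
    d=cv2.undistortPoints(np.array(uv,float).reshape(-1,1,2),c["K"],np.array([float(c["k1"]),0,0,0])).reshape(-1,2)
    v=np.c_[d[:,0],-d[:,1],-np.ones(len(d))]@P[:3,:3].T
    return P[:3,3],v
def onz(c,uv,z,pose=None):
    o,v=ray(c,uv,pose);return o+v*((z-o[2])/v[:,2])[:,None]
def blobs(c,lo,hi,amin=25):
    m=cv2.inRange(cv2.cvtColor(c["img"],cv2.COLOR_RGB2HSV),np.array(lo),np.array(hi))
    k,l,s,ce=cv2.connectedComponentsWithStats(m)
    return [(np.argwhere(l==i)[:,::-1].astype(float),s[i]) for i in range(1,k) if s[i][4]>=amin]
COL=dict(red=((0,150,90),(6,255,255)),yellow=((24,130,90),(34,255,255)),green=((50,120,50),(75,255,255)))
E
python3 - <<'E'
from h import *
for n in("top","scene"):
    c=dict(np.load(n+"0.npz"))
    for k,(lo,hi) in COL.items():
        for p,s in blobs(c,lo,hi):
            z=.029 if k=="red" else .065
            b=cv2.boxPoints(cv2.minAreaRect(p.astype(np.float32)))
            print(n,k,s.tolist(),(onz(c,b,z)[:,:2]*1000).round().tolist())
c=dict(np.load("top0.npz"))
im=c["img"][100:290,130:310,::-1];cv2.imwrite("pics/crop.png",cv2.resize(im,None,fx=3.1,fy=3.1,interpolation=cv2.INTER_CUBIC))
E
```

```text
top red [193, 111, 16, 15, 178] [[723.0, 198.0], [773.0, 183.0], [756.0, 133.0], [706.0, 148.0]]
top red [288, 124, 4, 90, 244] [[713.0, -151.0], [713.0, -162.0], [389.0, -159.0], [389.0, -149.0]]
top red [370, 128, 8, 8, 52] [[696.0, -450.0], [696.0, -475.0], [670.0, -474.0], [670.0, -448.0]]
top red [190, 247, 22, 15, 234] [[239.0, 198.0], [278.0, 190.0], [262.0, 122.0], [224.0, 131.0]]
top yellow [143, 26, 64, 40, 2010] [[1075.0, 384.0], [1083.0, 147.0], [934.0, 139.0], [926.0, 372.0]]
top yellow [140, 114, 45, 38, 922] [[632.0, 374.0], [746.0, 356.0], [715.0, 215.0], [602.0, 234.0]]
top yellow [220, 125, 5, 25, 100] [[699.0, 91.0], [699.0, 77.0], [612.0, 76.0], [612.0, 90.0]]
top yellow [228, 125, 5, 11, 45] [[699.0, 63.0], [699.0, 49.0], [662.0, 49.0], [662.0, 63.0]]
top yellow [242, 124, 7, 25, 111] [[702.0, 13.0], [702.0, -8.0], [614.0, -7.0], [615.0, 14.0]]
top green [220, 184, 6, 25, 119] [[487.0, 93.0], [488.0, 76.0], [404.0, 72.0], [404.0, 89.0]]
top green [228, 184, 4, 11, 44] [[487.0, 62.0], [487.0, 52.0], [452.0, 52.0], [453.0, 62.0]]
top green [240, 184, 8, 25, 117] [[
[... 544 characters left out ...]
8.0, 40.0]]
scene yellow [209, 251, 21, 24, 133] [[693.0, -7.0], [614.0, -10.0], [620.0, 14.0], [698.0, 16.0]]
scene yellow [212, 268, 25, 18, 229] [[703.0, 24.0], [662.0, 10.0], [661.0, 66.0], [701.0, 77.0]]
scene yellow [228, 276, 18, 15, 127] [[699.0, 72.0], [651.0, 70.0], [655.0, 90.0], [703.0, 90.0]]
scene yellow [270, 318, 91, 66, 2564] [[769.0, 243.0], [646.0, 253.0], [683.0, 399.0], [791.0, 379.0]]
scene green [258, 210, 21, 17, 67] [[487.0, -6.0], [398.0, -2.0], [404.0, 9.0], [492.0, 4.0]]
scene green [263, 221, 14, 11, 75] [[491.0, 14.0], [444.0, 16.0], [453.0, 36.0], [500.0, 33.0]]
scene green [391, 223, 34, 23, 291] [[302.0, 308.0], [220.0, 307.0], [242.0, 383.0], [319.0, 380.0]]
```

View pics/crop.png

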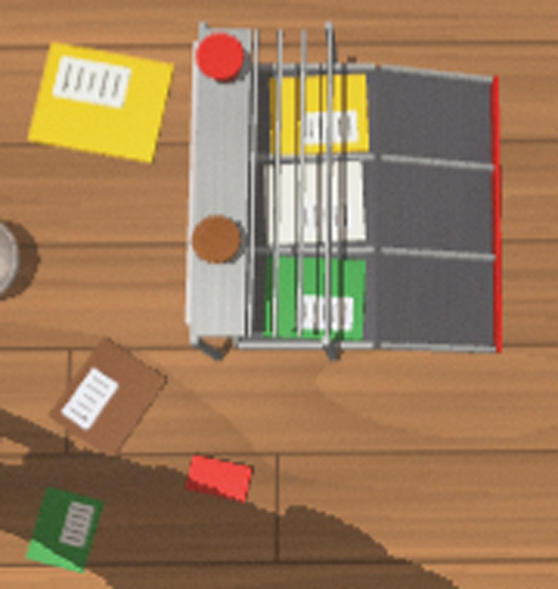

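Two yellows: the rack card at crop (318,112) and the larger table sheet at (100,102). I take the smaller, the rack one. Two greens: the larger rack card at (318,297) and the small table one at (65,528). I take the rack one. The brown card (115,395) is left alone. The measured geometry agrees with the sizes given: stop face y≈-0.151, crest y≈-0.018, lane centres x≈0.445/0.551/0.657, near card edges y≈-0.005. I'm setting out.

>>> apply_moves --pt "146 0 0 4 0 0 -0.118" --pt "146 0 0 4 0 0 -0.118" --pt "146 0 0 4 0 0 -0.118" --pt "146 0.5 -4 0 0 0 -0.118" --pt "146 0.5 -4 0 0 0 -0.118" --pt "146 0.5 -4 0 0 0 -0.118" --pt "146 0.5 -4 0 0 0 -0.118" --pt "146 0.5 -4 0 0 0 -0.118" --pt "146 0.5 -4 0 0 0 -0.118" --pt "146 0.5 -4 0 0 0 -0.118" --grip_force 20

```text
time_s: 1.1
ee_pos: [0.2452, 0.2266, 0.3502]
eef_rot: [-3.142, 0.0, 1.564]
force: [1.0, -0.2, 0.8]
grip_width: 0.0403
grip_force: 0.0
```

>>> apply_moves --pt "146 1 -4 0 0 0 0" --pt "146 1 -4 0 0 0 0" --pt "146 2 -4 0 0.1 0 0" --pt "146 2 -4 0 0.1 0 0" --pt "146 2 -4 0 0.1 0 0" --pt "146 2 -4 0 0.1 0 0" --pt "146 3 -4 0 0.1 0 0" --pt "146 3 -4 0 0.11 0 0" --pt "146 3 0 0 0 0 0" --pt "146 1 0 0 0 0 0"

```text
time_s: 2.1
ee_pos: [0.428, -0.0513, 0.3483]
eef_rot: [-3.121, -0.507, 1.562]
force: [0.1, 0.3, 0.0]
grip_width: 0.0403
grip_force: 0.0
```

```bash
cat >> h.py <<'E'
from scipy.spatial.transform import Rotation as Ro
def Rdes(lean,dyaw=0): return Ro.from_euler('z',dyaw)*Ro.from_euler('x',lean)*Ro.from_euler('xyz',[np.pi,0,np.pi/2])
def rerr(o,lean,dyaw=0): return (Rdes(lean,dyaw)*Ro.from_euler('xyz',o["eef_rot"]).inv()).as_rotvec()
def wrist():
    o=ctrl.get_obs();c=ctrl.camera("wrist")
    T=np.eye(4);T[:3,:3]=Ro.from_euler('xyz',o["eef_rot"]).as_matrix();T[:3,3]=o["ee_pos"]
    c["pose"]=T@c["hand_eye"];return o,c
E
python3 - <<'E'
from h import *
o,c=wrist();print(rerr(o,np.radians(36)).round(3),o["qpos"].round(2))
cv2.imwrite("pics/w1.png",cv2.resize(c["img"][:,:,::-1],(768,576),interpolation=cv2.INTER_CUBIC));np.savez("w1.npz",**c)
for k,z in(("green",.065),("yellow",.065),("red",.029)):
  for p,s in blobs(c,*COL[k],150):
    b=cv2.boxPoints(cv2.minAreaRect(p.astype(np.float32)));print(k,s.tolist(),(onz(c,b,z)[:,:2]*1000).round().tolist())
E
```

```text
[ 0.121 -0.018 -0.002] [-0.46  0.05  1.61  0.45  1.72 -0.44]
green [122, 54, 47, 34, 725] [[184.0, 266.0], [187.0, 326.0], [265.0, 305.0], [259.0, 247.0]]
green [245, 164, 57, 5, 207] [[405.0, 107.0], [494.0, 107.0], [494.0, 100.0], [405.0, 100.0]]
green [244, 175, 57, 16, 752] [[404.0, 64.0], [403.0, 89.0], [492.0, 88.0], [491.0, 64.0]]
green [241, 200, 60, 35, 1129] [[399.0, 48.0], [491.0, 48.0], [489.0, -5.0], [400.0, -5.0]]
yellow [362, 44, 64, 46, 1685] [[614.0, 338.0], [730.0, 340.0], [715.0, 245.0], [605.0, 244.0]]
yellow [376, 175, 56, 10, 533] [[613.0, 88.0], [701.0, 88.0], [699.0, 73.0], [611.0, 73.0]]
yellow [410, 203, 28, 15, 377] [[661.0, 42.0], [704.0, 42.0], [701.0, 20.0], [658.0, 20.0]]
yellow [382, 220, 60, 18, 696] [[615.0, 16.0], [706.0, 15.0], [702.0, -11.0], [612.0, -10.0]]
red [439, 80, 49, 43, 1515] [[747.0, 266.0], [847.0, 307.0], [857.0, 229.0], [761.0, 192.0]]
red [149, 130, 31, 38, 767] [[233.0, 123.0], [248.0, 192.0], [286.0, 179.0], [270.0, 110.0]]
red [235, 332, 77, 9, 543] [[390.0, -159.0], [390.0, -149.0], [506.0, -150.0], [505.0, -161.0]]
```

View pics/w1.png

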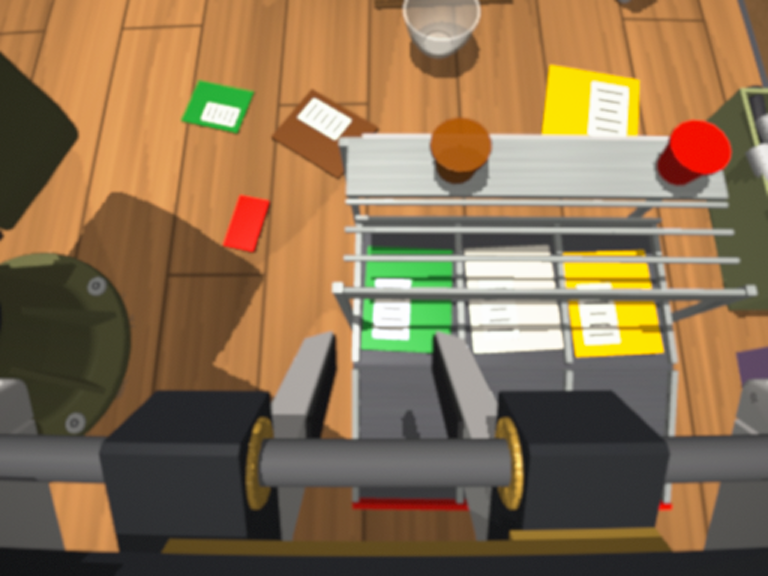

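The wrist view agrees: the green card's near edge is at display (405,350) → y≈-0.004, x≈0.446, and the yellow near edge is at (620,352). I go down leaning, in under the valance.

>>> apply_moves --pt "146 0.6 0 -3 0.041 -0.006 0" --pt "146 0.6 0 -3 0.04 -0.006 0" --pt "146 0.6 0 -3 0.04 -0.006 0" --pt "146 0 0.5 -4 0 0 0" --pt "146 0 0.5 -4 0 0 0" --pt "146 0 1.8 -2.5 0 0 0" --pt "146 0 1.8 -2.5 0 0 0" --pt "146 0 1.4 -2 0 0 0" --pt "146 0 0 0 0 0 0"

```text
time_s: 3.05
ee_pos: [0.4427, 0.013, 0.1085]
eef_rot: [3.141, -0.628, 1.581]
force: [0.5, 0.1, 0.5]
grip_width: 0.04
grip_force: 0.0
```

```bash
python3 - <<'E'
from h import *
o=ctrl.get_obs();print(o["ee_pos"],rerr(o,np.radians(36)).round(3),o["force"],o["qpos"].round(2))
E
```

```text
[0.4426768  0.01304968 0.10849296] [ 0.    0.   -0.01] [0.4767549  0.14836646 0.52421147] [-0.37  0.34  1.92  0.62  1.22 -0.7 ]
```

>>> apply_moves --pt "146 0.3 0 -0.8 0 0 -0.01" --pt "146 0 0 -0.7 0 0 0" --pt "146 0 0 -0.3 0 0 0" --pt "146 0 0 0 0 0 0"

```text
time_s: 3.45
ee_pos: [0.4474, 0.0104, 0.0916]
eef_rot: [3.137, -0.627, 1.569]
force: [-0.8, 0.4, 0.1]
grip_width: 0.04
grip_force: 0.0
```

>>> apply_moves --pt "146 0 0.2 -0.15 0 0 0" --pt "146 0 0 -0.1 0 0 0" --pt "146 0 0 0 0 0 0"

```text
time_s: 3.75
ee_pos: [0.4479, 0.0125, 0.09]
eef_rot: [3.136, -0.627, 1.57]
force: [-2.0, -2.6, 10.0]
grip_width: 0.0401
grip_force: 4.9
```

>>> apply_moves --pt "146 0 -0.5 0 0 0 0" --pt "146 0 -0.7 0 0 0 0" --pt "146 0 -0.8 0 0 0 0" --pt "146 0 0 0 0 0 0"

```text
time_s: 4.15
ee_pos: [0.448, -0.0078, 0.09]
eef_rot: [3.136, -0.627, 1.569]
force: [-0.5, -1.9, 9.3]
grip_width: 0.0401
grip_force: 4.8
```

```bash
python3 - <<'E'
from h import *
o,c=wrist()
for k in("green",):
  for p,s in blobs(c,*COL[k],100):
    b=cv2.boxPoints(cv2.minAreaRect(p.astype(np.float32)));print(k,s.tolist(),(onz(c,b,.065)[:,:2]*1000).round().tolist())
c=ctrl.camera("top")
for p,s in blobs(c,*COL["green"],30):
    b=cv2.boxPoints(cv2.minAreaRect(p.astype(np.float32)));print("top",s.tolist(),(onz(c,b,.065)[:,:2]*1000).round().tolist())
cv2.imwrite("pics/s2.png",cv2.resize(ctrl.camera("scene")["img"][130:330,120:380,::-1],(780,600),interpolation=cv2.INTER_CUBIC))
E
```

```text
green [19, 0, 70, 21, 536] [[226.0, 214.0], [216.0, 242.0], [287.0, 238.0], [293.0, 210.0]]
green [179, 138, 143, 151, 11794] [[390.0, 82.0], [496.0, 82.0], [487.0, -25.0], [400.0, -25.0]]
top [221, 183, 5, 25, 90] [[491.0, 86.0], [491.0, 72.0], [408.0, 72.0], [408.0, 86.0]]
top [228, 184, 4, 24, 83] [[487.0, 62.0], [487.0, 52.0], [408.0, 52.0], [408.0, 62.0]]
top [241, 189, 12, 10, 77] [[469.0, 17.0], [469.0, -20.0], [438.0, -20.0], [438.0, 17.0]]
top [140, 258, 12, 23, 85] [[172.0, 361.0], [241.0, 337.0], [233.0, 315.0], [164.0, 339.0]]
```

View pics/s2.png

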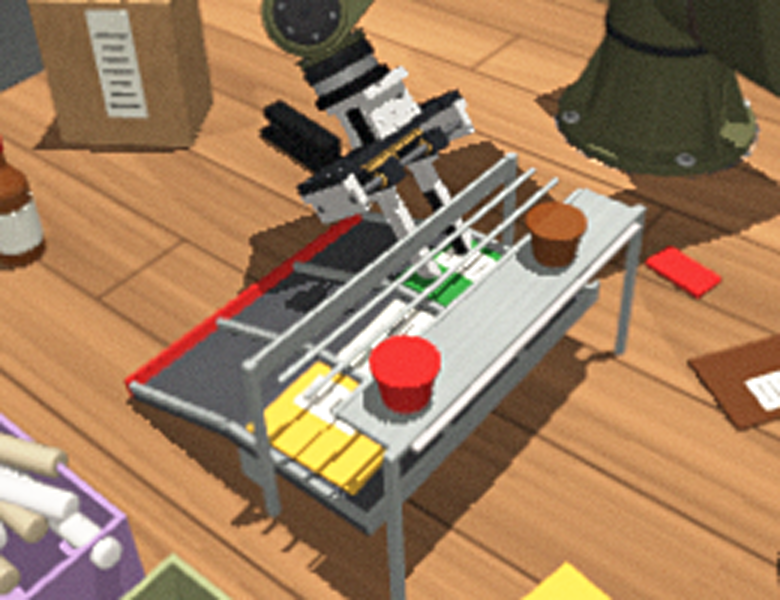

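Scene crop: the gripper leans in below the valance with its fingers on the green card at (440,265). The card has followed 20 mm. Nothing else is touched. I continue over the crest.

>>> apply_moves --pt "146 0 -0.9 0 0 0 0" --pt "146 0 -0.9 0 0 0 0" --pt "146 0 -0.6 -0.2 0 0 0" --pt "146 0 -0.7 -0.25 0 0 0" --pt "146 0 0 0 0 0 0"

```text
time_s: 4.8
ee_pos: [0.4483, -0.0391, 0.0857]
eef_rot: [3.135, -0.627, 1.57]
force: [-1.3, -4.2, 12.7]
grip_width: 0.0403
grip_force: 6.6
```

>>> apply_moves --pt "146 0 -0.95 -0.31 0 0 0" --pt "146 0 -0.95 -0.31 0 0 0" --pt "146 0 -0.95 -0.31 0 0 0" --pt "146 0 -0.95 -0.31 0 0 0" --pt "146 0 0 0 0 0 0"

```text
time_s: 5.3
ee_pos: [0.4483, -0.0775, 0.0732]
eef_rot: [3.135, -0.627, 1.569]
force: [-2.2, -7.0, 12.1]
grip_width: 0.0399
grip_force: 6.8
```

```bash
cat >> h.py <<'E'
def bed(P,):  # world -> bed coords mm (stop face y=-.151, mid x .551, yaw ignored)
    d=np.asarray(P)-[.551,-.151,.0177];a=np.radians(18)
    return np.c_[d[:,1]*np.cos(a)+d[:,2]*np.sin(a),-d[:,0],-d[:,1]*np.sin(a)+d[:,2]*np.cos(a)]*1000
def onbed(c,uv,h=4.):  # ray onto plane h mm above slope
    o,v=ray(c,uv);a=np.radians(18);n=np.array([0,-np.sin(a),np.cos(a)]);p0=np.array([.551,-.151,.0177])+n*h/1000
    return bed(o+v*(((p0-o)@n)/(v@n))[:,None])
E
python3 - <<'E'
from h import *
o,c=wrist();print(o["ee_pos"],rerr(o,np.radians(36)).round(3))
for p,s in blobs(c,*COL["green"],100):
    b=cv2.boxPoints(cv2.minAreaRect(p.astype(np.float32)));print(s.tolist(),onbed(c,b).round().tolist())
for p,s in blobs(c,*COL["red"],50):
    b=cv2.boxPoints(cv2.minAreaRect(p.astype(np.float32)));print("red",s.tolist(),onbed(c,b,12.).round().tolist())
cv2.imwrite("pics/w3.png",cv2.resize(c["img"][:,:,::-1],(768,576)))
E
```

```text
[ 0.44825088 -0.07749106  0.07321285] [0.002 0.006 0.005]
[182, 113, 145, 175, 14981] [[65.0, 152.0, 4.0], [176.0, 148.0, 4.0], [172.0, 56.0, 4.0], [61.0, 62.0, 4.0]]
red [42, 18, 61, 53, 1911] [[208.0, 245.0, 12.0], [247.0, 225.0, 12.0], [233.0, 203.0, 12.0], [195.0, 224.0, 12.0]]
```

View pics/w3.png

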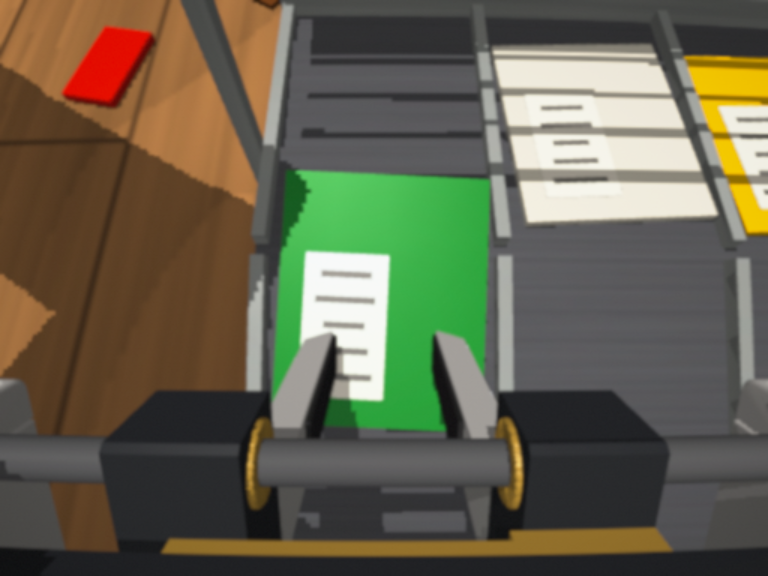

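The card lies flat on the slope, near edge about 63 mm from the stop and about 2° askew (far edge from (285,170) to (490,178)). I turn it while drawing on.

>>> apply_moves --pt "146 0 -0.95 -0.31 0 -0.003 0.009" --pt "146 0 -0.95 -0.31 0 -0.003 0.009" --pt "146 0 -0.95 -0.31 0 -0.003 0.009" --pt "146 0 -0.95 -0.31 0 -0.002 0.007" --pt "146 0 -0.95 -0.31 0 0 0" --pt "146 0 0 0 0 0 0"

```text
time_s: 5.95
ee_pos: [0.4482, -0.1251, 0.0577]
eef_rot: [3.121, -0.626, 1.611]
force: [-1.7, -7.9, 13.5]
grip_width: 0.0404
grip_force: 6.9
```

```bash
cat > m.py <<'E'
from h import *
import sys
o,c=wrist();print(o["ee_pos"])
for p,s in blobs(c,*COL[sys.argv[1]],100):
    if s[4]<2500: continue
    h=cv2.convexHull(p.astype(np.float32));b=cv2.approxPolyN(h,4).reshape(-1,2) if hasattr(cv2,"approxPolyN") else cv2.boxPoints(cv2.minAreaRect(h))
    print(s.tolist(),b.round().tolist(),onbed(c,b).round(1).tolist())
E
python3 m.py green
```

```text
[ 0.44823182 -0.12507663  0.05774738]
[182, 113, 145, 175, 14946] [[321.0, 288.0], [179.0, 283.0], [191.0, 113.0], [326.0, 119.0]] [[12.3, 61.0, 4.0], [13.1, 152.0, 4.0], [123.9, 149.5, 4.0], [122.5, 59.5, 4.0]]
```

>>> apply_moves --pt "146 0 -0.57 -0.19 0 0 0" --pt "146 0 -0.38 -0.125 0 -0.003 0.009" --pt "146 0 -0.2 -0.06 0 0 0" --pt "146 0 -0.15 -0.05 0 0 0" --pt "146 0 -0.1 -0.03 0 0 0" --pt "146 0 0 0 0 0 0"

```text
time_s: 6.6
ee_pos: [0.4482, -0.1378, 0.0536]
eef_rot: [3.118, -0.627, 1.623]
force: [-0.7, 1.2, 14.9]
grip_width: 0.0401
grip_force: 6.7
```

```bash
python3 m.py green
```

```text
[ 0.44815226 -0.13776147  0.05361523]
[182, 112, 145, 173, 14906] [[321.0, 286.0], [179.0, 279.0], [191.0, 111.0], [327.0, 118.0]] [[0.9, 60.7, 4.0], [1.6, 151.8, 4.0], [111.4, 150.1, 4.0], [110.6, 60.1, 4.0]]
```

>>> apply_moves --pt "146 0 -0.15 -0.05 0 0 0.003" --pt "146 0 -0.15 -0.05 0 0 0" --pt "146 0 0 0 0 0 0"

```text
time_s: 6.95
ee_pos: [0.4481, -0.1408, 0.0526]
eef_rot: [3.118, -0.627, 1.626]
force: [-1.6, 0.7, 15.6]
grip_width: 0.0398
grip_force: 6.9
```

```bash
python3 m.py green
```

```text
[ 0.44813171 -0.14079247  0.05263455]
[182, 107, 146, 173, 15044] [[322.0, 281.0], [180.0, 274.0], [192.0, 106.0], [328.0, 114.0]] [[0.9, 60.5, 4.0], [1.5, 151.6, 4.0], [111.4, 150.1, 4.0], [110.7, 60.2, 4.0]]
```

Sliding 3 mm more left the card still, so it is seated; its 0.4° matches the stop's own yaw. I lift off and go to yellow.

>>> apply_moves --pt "146 0 -0.1 0.3 0 0 0" --pt "146 0 -0.3 1 0 0 0" --pt "146 0 0 3 0 0 -0.01" --pt "146 0 1 3 0 0 -0.02" --pt "146 2 2 3 0 0.01 -0.02" --pt "146 4 2 1.5 0 0.01 -0.006" --pt "146 4 2 0.8 0 0 0" --pt "146 4 2 0 0 0 0" --pt "146 4 1.4 0 0 0 0" --pt "146 2.8 0 0 0 0 0"

```text
time_s: 8.0
ee_pos: [0.6571, -0.0388, 0.1778]
eef_rot: [-3.139, -0.626, 1.557]
force: [-0.2, 0.2, -0.1]
grip_width: 0.0401
grip_force: 0.0
```

```bash
python3 - <<'E'
from h import *
o,c=wrist();print(o["ee_pos"],rerr(o,np.radians(36)).round(3),o["force"])
for p,s in blobs(c,*COL["yellow"],150):
    b=cv2.boxPoints(cv2.minAreaRect(p.astype(np.float32)));print(s.tolist(),(onz(c,b,.065)[:,:2]*1000).round().tolist())
c=ctrl.camera("top")
for p,s in blobs(c,*COL["green"],150):
    b=cv2.approxPolyN(cv2.convexHull(p.astype(np.float32)),4).reshape(-1,2);print("g",s.tolist(),onbed(c,b).round(1).tolist())
E
```

```text
[ 0.65713266 -0.0388005   0.17783138] [ 0.002 -0.002  0.012] [-0.1869692   0.22593418 -0.09670895]
[229, 69, 82, 18, 1144] [[626.0, 204.0], [724.0, 203.0], [722.0, 177.0], [627.0, 178.0]]
[210, 169, 38, 22, 292] [[609.0, 68.0], [648.0, 69.0], [649.0, 47.0], [611.0, 46.0]]
[257, 170, 46, 45, 1753] [[658.0, 67.0], [704.0, 68.0], [702.0, 21.0], [659.0, 20.0]]
[494, 188, 18, 24, 275] [[901.0, 37.0], [923.0, 45.0], [925.0, 27.0], [903.0, 19.0]]
[210, 192, 11, 23, 247] [[611.0, 44.0], [621.0, 44.0], [622.0, 21.0], [612.0, 21.0]]
[224, 217, 67, 29, 1225] [[625.0, 16.0], [690.0, 18.0], [690.0, -9.0], [627.0, -11.0]]
```

>>> apply_moves --pt "146 0 1.5 -2.2 0 0 0.012" --pt "146 0 1.5 -2.2 0 0 0" --pt "146 0 1.5 -2.2 0 0 0" --pt "146 0 0 -1.0 0 0 0" --pt "146 0 0 -0.6 0 0 0" --pt "146 0 0 -0.3 0 0 0" --pt "146 0 0 0 0 0 0"

```text
time_s: 8.8
ee_pos: [0.6556, 0.0033, 0.0927]
eef_rot: [-3.139, -0.626, 1.566]
force: [-0.9, 0.4, -0.7]
grip_width: 0.04
grip_force: 0.0
```

>>> apply_moves --pt "146 0 0.3 -0.15 0 0 0" --pt "146 0 0 -0.15 0 0 0" --pt "146 0 0 -0.05 0 0 0" --pt "146 0 0 0 0 0 0"

```text
time_s: 9.2
ee_pos: [0.656, 0.007, 0.0902]
eef_rot: [-3.141, -0.627, 1.568]
force: [-1.2, -1.1, 7.4]
grip_width: 0.0401
grip_force: 4.0
```

>>> apply_moves --pt "146 0 -0.5 -0.04 0 0 0" --pt "146 0 -0.9 0 0 0 0" --pt "146 0 -0.95 0 0 0 0" --pt "146 0 -0.95 0 0 0 0" --pt "146 0 -0.6 -0.2 0 0 0" --pt "146 0 -0.7 -0.24 0 0 0" --pt "146 0 -0.95 -0.31 0 0 0" --pt "146 0 -0.95 -0.31 0 0 0" --pt "146 0 0 0 0 0 0"

```text
time_s: 10.1
ee_pos: [0.6565, -0.0591, 0.0799]
eef_rot: [3.14, -0.626, 1.568]
force: [-1.1, -6.3, 12.7]
grip_width: 0.0399
grip_force: 7.1
```

```bash
python3 m.py yellow
```

```text
[ 0.65652556 -0.05914051  0.07988626]
[186, 136, 145, 149, 11385] [[193.0, 286.0], [185.0, 137.0], [323.0, 136.0], [332.0, 281.0]] [[82.2, -64.3, 4.0], [178.8, -57.8, 4.0], [179.7, -149.5, 4.0], [84.9, -153.4, 4.0]]
```

>>> apply_moves --pt "146 0 -0.95 -0.31 0 0.003 -0.01" --pt "146 0 -0.95 -0.31 0 0.003 -0.01" --pt "146 0 -0.95 -0.31 0 0.003 -0.01" --pt "146 0 -0.95 -0.31 0 0.003 -0.008" --pt "146 0 -0.95 -0.31 0 0 0" --pt "146 0 -0.95 -0.31 0 0 0" --pt "146 0 -0.95 -0.31 0 0 0" --pt "146 0 0 0 0 0 0"

```text
time_s: 10.95
ee_pos: [0.6565, -0.1258, 0.0582]
eef_rot: [-3.128, -0.626, 1.521]
force: [-0.4, -5.9, 12.8]
grip_width: 0.0405
grip_force: 7.2
```

```bash
python3 m.py yellow
```

```text
[ 0.65650983 -0.12580978  0.05820243]
[186, 113, 146, 172, 14495] [[332.0, 280.0], [193.0, 287.0], [184.0, 118.0], [321.0, 111.0]] [[13.5, -152.8, 4.0], [12.9, -63.1, 4.0], [123.5, -60.7, 4.0], [124.5, -151.9, 4.0]]
```

>>> apply_moves --pt "146 0 -0.57 -0.19 0 0.002 -0.008" --pt "146 0 -0.38 -0.125 0 0.002 -0.008" --pt "146 0 -0.25 -0.08 0 0 0" --pt "146 0 -0.2 -0.065 0 0 0" --pt "146 0 -0.15 -0.05 0 0 0" --pt "146 0 -0.15 -0.05 0 0 0" --pt "146 0 0 0 0 0 0"

```text
time_s: 11.7
ee_pos: [0.6566, -0.1413, 0.0532]
eef_rot: [-3.123, -0.627, 1.504]
force: [-0.5, 0.9, 14.9]
grip_width: 0.0401
grip_force: 7.1
```

```bash
python3 m.py yellow
```

```text
[ 0.65663858 -0.14126122  0.05321416]
[186, 110, 145, 172, 14588] [[193.0, 283.0], [184.0, 115.0], [321.0, 108.0], [332.0, 277.0]] [[-0.5, -62.9, 4.0], [109.8, -62.0, 4.0], [109.4, -153.4, 4.0], [-1.5, -152.4, 4.0]]
```

Both near edges line up with the stop. I lift off and retreat for a check.

>>> apply_moves --pt "146 0 -0.1 0.3 0 0 0" --pt "146 0 -0.3 1 0 0 0" --pt "146 0 -0.5 3 0 0 0" --pt "146 0 0 4 0 0 0" --pt "146 -1 0 4 0 0 0" --pt "146 -2 0 4 0 0 0" --pt "146 -3 0 4 0 0 0" --pt "146 -3 -2 2 0 0 0" --pt "146 -3 -4 0 0 0 0" --pt "146 0 0 0 0 0 0"

```text
time_s: 12.75
ee_pos: [0.5329, -0.2141, 0.2749]
eef_rot: [-3.12, -0.624, 1.497]
force: [0.8, 0.9, 0.6]
grip_width: 0.0402
grip_force: 0.0
```

```bash
python3 m.py green; python3 m.py yellow; python3 - <<'E'
from h import *
o,c=wrist();cv2.imwrite("pics/w9.png",cv2.resize(c["img"][:,:,::-1],(640,480)))
cv2.imwrite("pics/s9.png",cv2.resize(ctrl.camera("scene")["img"][130:330,90:350,::-1],(780,600),interpolation=cv2.INTER_CUBIC))
E
```

```text
[ 0.5329458  -0.2141212   0.27489759]
[161, 168, 66, 79, 2941] [[163.0, 246.0], [161.0, 170.0], [223.0, 167.0], [227.0, 243.0]] [[2.3, 151.1, 4.0], [111.6, 149.6, 4.0], [109.1, 59.1, 4.0], [1.6, 60.8, 4.0]]
[ 0.53427505 -0.21238082  0.27435395]
[309, 161, 67, 79, 3550] [[313.0, 240.0], [308.0, 163.0], [370.0, 161.0], [376.0, 236.0]] [[-0.6, -62.9, 4.0], [109.3, -63.6, 4.0], [108.0, -153.5, 4.0], [-0.9, -152.8, 4.0]]
```

View pics/w9.png

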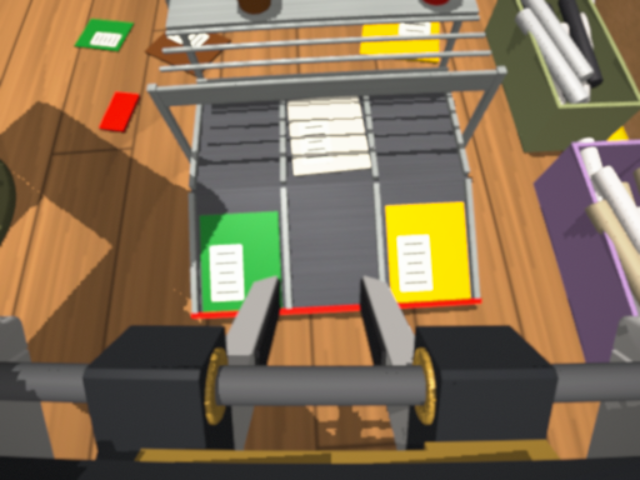

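View pics/s9.png

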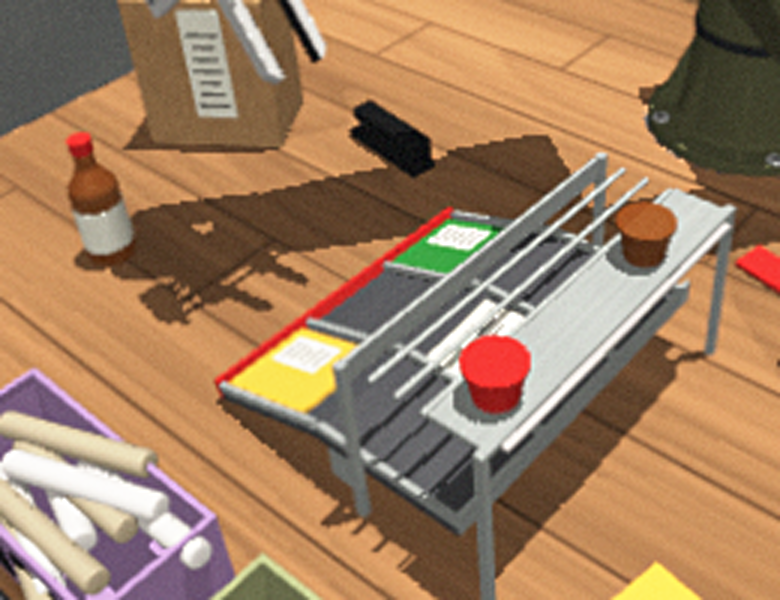

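Both views show the green card (wrist 240,260) and the yellow card (430,253) flat and square against the red stop. The white card (330,135) has not moved, and the pots, bottle and bag are still standing.

```bash
python3 -c "
from station import ctrl
print(ctrl.hand_in())"
```

```text
the job is handed in; nothing more can be done
None
```

I drew the green card first, then the yellow; both lie flat and square against the red stop, the white card was left where it lay, nothing was knocked over, and the job is handed in at about 13 s of the 58 s allowed.

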